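Lock a display shelf board with its cam

ROBOT

A 7-joint arm with a two-finger parallel gripper is mounted at the origin on the work surface. World frame = base frame: x ahead of the robot, y to its left, z up, the work surface at z = 0. Lengths are in m, angles in rad, forces in N, time in s.
With the tool pointing down it reaches from about 0.35 to 0.9 m from the base axis. Payload 7.2 kg.
Tool frame: the origin (TCP) lies midway between the tips of the shut fingers; the grasp point (between the pads) lies 19 mm behind it (bot.pinch_z is the distance from the TCP to the grasp point, in m); z points along the fingers, y is the line along which they close (so a half turn about z gives the same grasp; the last joint's range is limited). The gripper opens to 85 mm and grips with 20 to 120 N. Pads are 22 mm wide; open, the fingers measure 114 mm over their backs; the gripper's body (76 mm by 85 mm) begins 54 mm behind the grasp point. The pads swing forward as they close: fully open they stand 13 mm farther back than shut.
Start: joints at [1.164, 0.411, -0.013, 1.596, 0.006, 1.134, -0.082], TCP at [0.208, -0.589, 0.231] pointing down, gripper open.
Joint ranges: [-2.95, 2.95], [-0.29, 1.99], [-1.47, 1.44], [0.14, 2.54], [-1.03, 4.17], [0.13, 1.85], [-2.86, 2.86]. Speed limits (rad/s): [2.39, 2.39, 3.01, 3.01, 3.14, 3.14, 3.14].

INTERFACE

Orientations are given as a 3x3 rotation matrix whose columns are the frame's x, y, z axes.
In Python, from station import bot gives the robot as it stands.
- The arm moves only by the tool drive_tool, never from a script. Its argument "motion" is a list of rows, each a list of 5 numbers: the shift along the world's x, y, z in m, then the turn about the world's z in degrees, then the finger opening in m, from 0 to 0.0854. In form: [[dx, dy, dz, turn, grip], ...]. A call has 1 to 12 rows; each row is the pose to reach, as a shift and turn from the pose commanded when the call began; what a row does not reach only later rows make up. A row lasts 1/12 s, in which the tool goes at most 41.7 mm and 7.16 degrees, less where a joint would pass 70% of its speed; a pose out of reach is approached as far as the arm can. A call with a gripper value outside its range is refused whole. The fingers move at their own pace and stop on an object; "newtons" is the grip in N (left out, the last holds). Time passes only in rows, so rows that repeat a pose let the fingers close. It gives the time, the measured TCP pose, the force, the opening and the grip force at its end, in the units of the state.
- bot.get_obs(): the state, without advancing time (a new reading comes with each control period).
- bot.grab_frame(name): name is "scene" or "top"; returns a dict with "frame" (480x640x3 uint8, red, green, blue), "vfov" (degrees; the focal length in pixels is half the picture's height over the tangent of half this angle, whatever the lens; pixels are square), "cx", "cy" (the principal point, pixels), "xyz" and "orientation" of the camera in the world. Camera axes: x right, y down, z forward; pixel columns grow to the right and rows downward; lengths in m; the calibration is good to about 2 mm. A picture is of the moment at which its call begins. There is no depth.
- bot.close_job(): hands the job in; it is judged then, once.
Trained networks look in a picture, given as the dict that the camera call returned (one of the last four; its "shot" number tells which), for a name from the list of things; names that differ only in an ending like _2 or _b are one class to them, and where a whole thing is asked for, a point or a joint stands for the part that bears it (a point fixed in the world has none). Each returns a list of dicts, best first, with "conf" (0 to 1); they miss things now and then, are a little off and sometimes report something else, mostly with a low value. They report only what shows in the picture. A call takes as long as a camera call. They do not tell look-alikes from the thing itself.
- bot.recognise(name, picture): "xy" ([column, row] in pixels, amid what is visible of it).
- bot.silhouettes(name, picture): "mask" (480x640 bool, what is visible of it) and "xy" ([column, row] in pixels, amid what is visible of it).
- bot.pinpoint(name, picture): "xy" ([column, row] in pixels: a listed point, or the origin of a listed thing).
The state is a dict: "t": time; "joint_positions": joint angles; "joint_vel": joint speeds; "effort": joint torques, N m; "ee_pos": TCP position; "tool_rot": TCP orientation; "force": force on the tool from outside, world axes, zero at the start; "moment": the same for the moment, N m; "finger_gap": finger opening in m; "grip_force": force on a finger pad.
Only numpy, scipy, OpenCV 4.12 (cv2) and the standard library are available. Lean on these libraries where they do the work, as an engineer would, in place of code of your own. Each camera call takes 0.05 s, during which the arm holds its last target. There are 200 camera calls.

TASK

Join the flat-pack gift display: gently push the loose shelf board along its rails until its bolt pin is inside the open mouth of the cam, then swing the cam's crank about half a turn counter-clockwise (seen from above) so its hook draws the bolt in. Stop as soon as the board is pulled up snug against the rubber stops - you feel the crank go firm - without forcing it, let go, and leave the other things on the counter where they are.

Things in the scene. Friction and masses are not known exactly. Their poses are not given: they have to be found in the camera images.
- frame: Fixed light-wood base board of the display stand, 370 x 170 x 18 mm, on the counter. Its origin is on the cam's turning axis, at the counter's height; its +x runs along the rails from the cam towards the loose board (board wood spans x -75 to +295 mm), z up. Two brown rails (16 mm wide, tops 36 mm above the counter) guide the board on both sides, 1.5 mm play each.
- board: Loose light-wood shelf board, 130 (x) x 120 (y) x 34 mm, 0.45 kg or so, lying on the base between the rails (its underside 18 mm above the counter), blue rear edge. Origin: underside, middle of the edge facing the cam; its x points away from the cam, along the frame's x. A flat steel bolt bar sticks 55 mm out of that edge at its top, with a pin pointing down at its end. Push it in along -x (it slides with under 1 N).
- board_knob (a point): Centre of the upright dark-wood grip post on the board: 22 mm diameter, 40 mm tall, this point 24 mm above the board's top face (76 mm above the counter), post top 20 mm higher.
- bolt_pin (a point): Middle of the bolt's downward pin (10 mm diameter), 50.2 mm ahead of the board's front edge, 40 mm above the counter. Nearer than 34 mm to the cam axis (level) it is inside the hook's mouth. Pushed in, the board meets 2 springy brass plungers (1 N per mm together) at 28 to 33 mm and, 4 mm further, two rubber stops; let go, it springs back a bit, which is right.
- cam_housing: Fixed round black housing (96 mm diameter, 8 mm high) that carries the cam; origin on the cam's axis, 18 mm above the counter. Force needed at the crank knob: turning free about 1 N, drawing the bolt against the plungers 1 to 3 N (uneven), then climbing about 1 N per 5 mm of knob path on the rubber stops: 4.5 to 5.5 N is snug, 6.5 N or more too tight (bolt pull is 5 to 7 times the knob force).
- cam_axis (a point): Point on the cam's vertical turning axis, 40 mm above the counter. The rubber stops (60 N per mm together) sit up to 2.3 mm nearer or farther from stand to stand, so the board comes up snug with the pin 22.5 to 28 mm from this axis: not known beforehand.
- cam (a joint): Turn angle of the cam, rad, growing counter-clockwise from above; an aluminium disc (100 mm) with an orange spiral hook wall. It starts within 0.25 of 0, where the hook's mouth faces the bolt. The hook catches the pin from about 1 rad, draws it in 3.2 mm per rad, and is snug somewhere between 2.1 and 3.95 rad (stop by feel). End stops at -0.4 and 4.1. It stays locked when released.
- crank_knob (a point): Middle of the crank's black knob, an upright round post, 16 mm diameter, 45 mm high, that spins freely on its own pin, 65 mm from the cam's axis; this point is 87.5 mm above the counter, the post spans 64 to 109 mm. Measured about the cam axis it stands at the angle (cam joint + 1.75 rad) from the frame's +x.
- lotion: Yellow lotion bottle with black cap, 64 mm diameter, 170 mm tall, beyond the stand; origin under its centre. Leave it alone.
- giftbox: Red gift box 100 x 70 x 90 mm, beyond the stand; origin under its centre. Leave it alone.
- tape: Clear tape roll, 80 mm diameter, 25 mm high, lying to the right of the stand; origin under its centre. Leave it alone.
- spare_bolt: Spare steel bolt, 56 mm long, lying to the right of the stand; origin under its centre. Leave it alone.
- candle: Amber candle jar, 68 mm diameter, 80 mm tall; origin under its centre. Leave it alone.
- driver: Red screwdriver lying on the counter; origin under its centre. Leave it alone.
- spool: Red spool, 60 mm diameter, 32 mm high; origin under its centre. Leave it alone.
Things that resemble listed ones, but are neither listed nor needed, are in the scene too. What is shaped like the board but pink or purple is not meant.

How it is judged:
On the way, in this order (a step that is already met when the one before it is completed fails the run):
1. the bolt pin is inside the open cam mouth, nearer than 34 mm to the axis, the cam not yet turned past 0.6 rad (horizontal distance between bolt_pin and cam_axis below 0.034 m and value of joint cam below 0.6 rad), for 0.2 s.
2. the hook has been turned past 1.8 rad and pulls on the bolt with more than 15 N (value of joint cam above 1.8 rad and contact force between board and cam_housing above 15 N), for 0.2 s.
At the end, for the whole second after the job is handed in: The cam, turned past 1.8 rad, holds the bolt drawn in (pin within 30 mm of the cam axis) with a pull of 15 to 46 N, the board flat and at rest (all of step 2 and contact force between board and cam_housing below 46 N and horizontal distance between bolt_pin and cam_axis below 0.03 m and linear speed of board below 0.01 m/s and angle between board's own z axis and vertical below 0.05 rad); the robot touches nothing.
It fails at once if the bolt is strained: more than 75 N between the board (with its bolt) and the cam (contact force between board and cam_housing above 75 N).
It fails at once if something else on the counter is moved by more than 30 mm (distance of any of lotion, giftbox, tape, spare_bolt, candle, driver, spool from where it was at the start of the episode above 0.03 m).
It also fails if it takes over 72 s, if anything falls off the work surface, if the arm or the gripper's body presses on something with over 40 N, if the wrist force passes 120 N, or if a joint passes its speed limit or range.

## Working session

There is one attempt and no reset: what is moved stays moved. The work goes in short steps, Python scripts to look and compute and a tool call to move; the robot and the scene stay as the last step left them, time stands still between calls to the robot, and variables do not carry over. Pictures are saved under pics/ and viewed, at most 10 in all, crops included, and the job is handed in when it is done.

Besides the shell and the picture viewer there is one more tool, called after ">>>" as name(argument=value, ...) on one line, values as JSON. drive_tool: Moves the arm, as the interface text tells. Its arguments: {"type":"object","properties":{"motion":{"type":"array"},"newtons":{"type":"number"}},"required":["motion"]}

```bash
mkdir -p pics
cat > h.py <<'E'
import numpy as np, cv2
from station import bot
def proj_ray(p,uv):
    f=p["frame"].shape[0]/2/np.tan(np.radians(p["vfov"])/2)
    d=np.array([(uv[0]-p["cx"])/f,(uv[1]-p["cy"])/f,1.]); return np.array(p["xyz"]),np.array(p["orientation"])@d
def at_z(p,uv,z):
    o,d=proj_ray(p,uv); return o+d*(z-o[2])/d[2]
def save(p,n): cv2.imwrite(f"pics/{n}.png",cv2.cvtColor(p["frame"],cv2.COLOR_RGB2BGR))
Z=dict(board_knob=.076,bolt_pin=.04,crank_knob=.0875,cam_axis=.04,board=.018,frame=0,cam_housing=.018)
E
python3 - <<'E'
from h import *
for c in("scene","top"):
    p=bot.grab_frame(c); save(p,c+"0"); print(c,p["xyz"])
    for n,z in Z.items():
        for r in bot.pinpoint(n,p)[:3]: print(n,np.round(r["xy"]),round(r["conf"],2),np.round(at_z(p,r["xy"],z),4))
    for n in("lotion","giftbox","candle","driver","spool","tape","spare_bolt"):
        for r in bot.pinpoint(n,p)[:1]: print(n,np.round(r["xy"]),round(r["conf"],2),np.round(at_z(p,r["xy"],0),3))
print(bot.get_obs())
E
```

```text
scene [1.47894763 0.2107806  1.0507162 ]
board_knob [381. 200.] 0.91 [0.3544 0.1412 0.076 ]
board_knob [560. 216.] 0.78 [0.3277 0.5525 0.076 ]
board_knob [364. 288.] 0.75 [0.6325 0.1397 0.076 ]
bolt_pin [308. 276.] 0.88 [0.5924 0.0141 0.04  ]
bolt_pin [206. 137.] 0.74 [ 0.1422 -0.3681  0.04  ]
bolt_pin [391. 180.] 0.7 [0.2304 0.1537 0.04  ]
crank_knob [284. 227.] 0.66 [ 0.4985 -0.059   0.0875]
crank_knob [331. 291.] 0.25 [0.6637 0.0775 0.0875]
cam_axis [279. 257.] 0.98 [ 0.55   -0.0619  0.04  ]
board [523. 238.] 0.94 [0.3576 0.4818 0.018 ]
board [392. 199.] 0.92 [0.2773 0.1633 0.018 ]
board [332. 291.] 0.69 [0.6055 0.0691 0.018 ]
frame [276. 275.] 0.98 [ 0.5668 -0.065   0.    ]
cam_housing [273. 267.] 0.76 [ 0.5604 -0.0738  0.018 ]
giftbox [278. 367.] 0.73 [ 0.804 -0.002  0.   ]
candle [163. 212.] 0.71 [ 0.416 -0.395  0.   ]
driver [460. 238.] 0.71 [0.367 0.338 0.   ]
spool [474. 340.] 0.65 [0.662 0.377 0.   ]
tape [235. 232.] 0.65 [ 0.451 -0.196  0.   ]
spare_bolt [221. 264.] 0.57 [ 0.561 -0.198  0.   ]
top [0.33203262 0.04691372 1.27980863]
board_knob [267. 306.] 0.91 [0.3437 0.157
[... 1139 characters left out ...]
array([ 3.38797134e-04, -6.94447379e-04,  1.33107964e-03, -7.68253563e-05,
       -8.27990673e-04,  7.64552812e-04, -1.96715440e-03]), 'effort': array([ 2.81571292e-04, -6.00396967e+01,  6.81405589e-01, -2.99733102e+01,
        1.39227053e-02,  1.94968590e-03, -4.64966979e-05]), 'ee_pos': array([ 0.20767009, -0.58950757,  0.23129864]), 'tool_rot': array([[ 9.43169538e-01,  3.32311934e-01, -3.09829398e-05],
       [ 3.32311932e-01, -9.43169538e-01, -4.17588899e-05],
       [-4.30991425e-05,  2.90897123e-05, -9.99999999e-01]]), 'force': array([ 0.2965745 , -0.36729802, -0.47159722]), 'moment': array([-0.03843645, -0.04696029,  0.00910584]), 'grip_force': 0.0, 'finger_gap': 0.08533333693075108}
```

View pics/top0.png

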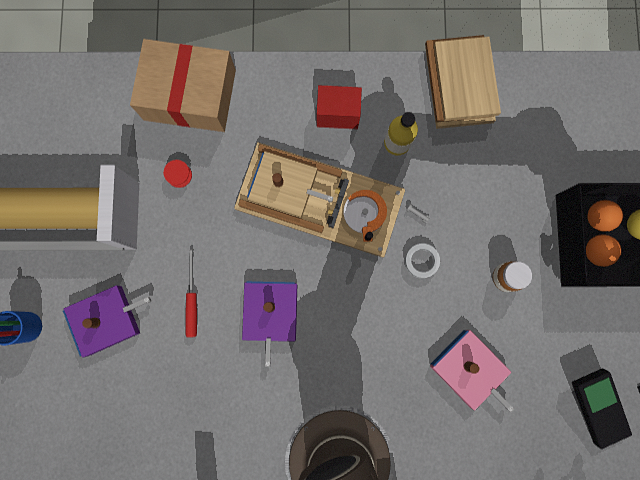

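Run:
```python
import cv2
i=cv2.imread("pics/scene0.png"); cv2.imwrite("pics/c1.png",cv2.resize(i[200:340,220:420],None,fx=4,fy=4,interpolation=cv2.INTER_CUBIC))
```

```text
(no output)
```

View pics/c1.png

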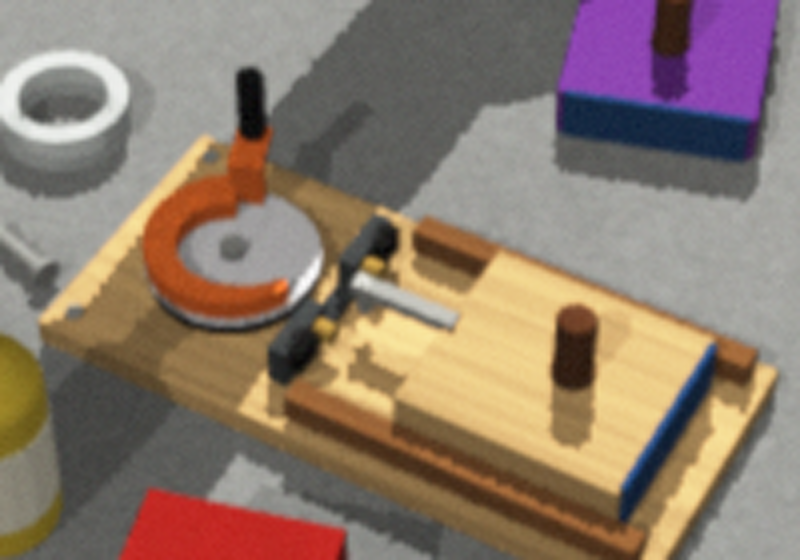

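Stand-ins for the board: wood board (277,181), purple boards (268,306) and (92,322), and the pink board (472,367), all in the top view. I choose the wooden one in the frame at (277,181). The crop confirms its blue rear edge, its bolt bar, and the orange cam with the black crank knob. Next I refine the frame pose.

Run:
```python
from h import *
from scipy.optimize import least_squares
P={c:bot.grab_frame(c) for c in("top","scene")}
def px(p,X):
    f=240/np.tan(np.radians(p["vfov"])/2); q=(np.array(X)-p["xyz"])@np.array(p["orientation"]); return q[:,:2]/q[:,2:]*f+[p["cx"],p["cy"]]
# frame base silhouette -> fit to hull of base box + rails
M={}
for c,p in P.items():
    s=bot.silhouettes("frame",p)[0]; M[c]=s["mask"]; print(c,s["conf"],s["mask"].sum())
    k=bot.silhouettes("crank_knob",p); print("knob",[(np.round(r["xy"]),round(r["conf"],2),r["mask"].sum()) for r in k[:3]])
    fr=p["frame"].astype(int); 
    hsv=cv2.cvtColor(p["frame"],cv2.COLOR_RGB2HSV)
C=np.array([[x,y,z] for x in(-.075,.295) for y in(-.085,.085) for z in(0,.018)])
def W(v,L): c,s=np.cos(v[2]),np.sin(v[2]); return np.c_[v[0]+c*L[:,0]-s*L[:,1],v[1]+s*L[:,0]+c*L[:,1],L[:,2]]
def cost(v,cs):
    r=[]
    for c in cs:
        p=P[c]; h=cv2.convexHull(px(p,W(v,C)).astype(np.float32))
        ct=max(cv2.findContours(M[c].astype(np.uint8),0,1)[0],key=cv2.contourArea); ct=cv2.convexHull(ct)[:,0]
        # resample mask hull edge
        a=np.vstack([ct,ct[:1]]).astype(float); 
        for i in range(len(ct)):
            n=max(1,int(np.hypot(*(a[i+1]-a[i]))/4))
            for t in range(n): r.append(cv2.pointPolygonTest(h,tuple(map(float,a[i]+(a[i+1]-a[i])*t/n)),True))
    return np.array(r)
for cs in(["top"],["scene"],["top","scene"]):
    R=least_squares(lambda v:cost(v,cs),[.551,-.057,1.25],loss="soft_l1",diff_step=1e-3)
    print(cs,np.round(R.x,4),np.degrees(R.x[2]),np.abs(R.fun).mean())
i=cv2.resize(P["top"]["frame"][130:265,225:415],None,fx=4,fy=4,interpolation=cv2.INTER_CUBIC)
for L in(C[[1,3,7,5]],np.c_[[.065*np.cos(a) for a in np.linspace(0,6.28,9)],[.065*np.sin(a) for a in np.linspace(0,6.28,9)],[.109]*9],np.array([[0,0,.026]])):
    for q in px(P["top"],W(R.x,L)): cv2.circle(i,tuple(int(t) for t in (q-[225,130])*4),4,(0,0,255),-1)
cv2.imwrite("pics/fit.png",i[:,:,::-1])
```

```text
top 0.58 5919
knob [(array([371., 234.]), 0.61, np.int64(62))]
scene 0.56 5539
knob [(array([285., 223.]), 0.65, np.int64(158)), (array([223., 266.]), 0.42, np.int64(169))]
['top'] [ 0.5594 -0.0622  1.2498] 71.60707308993743 0.3336496236938138
['scene'] [ 0.5613 -0.0617  1.2622] 72.32006959780816 0.41591166827594456
['top', 'scene'] [ 0.5604 -0.0619  1.2557] 71.94404673128527 0.41944802940022263
```

View pics/fit.png

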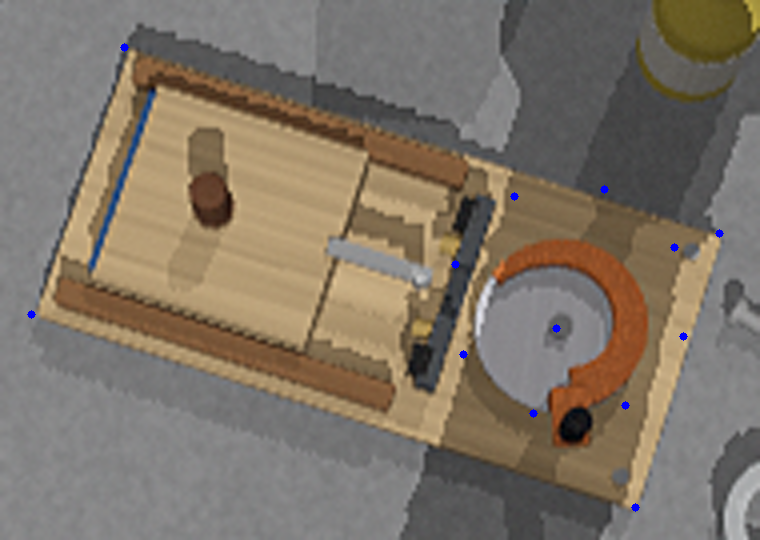

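The fit sits well: the frame axis is at about (0.560,-0.062), its x points at 71.9°, and the crank knob is near image (573,424) of the crop. I now move above the board knob at about (0.626,0.139).

>>> drive_tool(motion=[[0.418,0.728,0,-37.5,0.06],[0.418,0.728,0,-37.5,0.06],[0.418,0.728,0,-37.5,0.06],[0.418,0.728,0,-37.5,0.06],[0.418,0.728,0,-37.5,0.06],[0.418,0.728,0,-37.5,0.06],[0.418,0.728,0,-37.5,0.06],[0.418,0.728,0,-37.5,0.06],[0.418,0.728,0,-37.5,0.06],[0.418,0.728,0,-37.5,0.06],[0.418,0.728,0,-37.5,0.06],[0.418,0.728,0,-37.5,0.06]])

```text
t: 2.8
ee_pos: [0.4536, -0.1608, 0.2318]
tool_rot: [[0.951, -0.311, 0.001], [-0.311, -0.951, -0.0], [0.001, 0.0, -1.0]]
force: [1.1, -0.8, 0.4]
finger_gap: 0.0598
grip_force: 0.0
```

>>> drive_tool(motion=[[0.169,0.295,0,0,0.06],[0.169,0.295,0,0,0.06],[0.169,0.295,0,0,0.06],[0.169,0.295,0,0,0.06],[0.169,0.295,0,0,0.06],[0.169,0.295,0,0,0.06],[0.169,0.295,0,0,0.06],[0.169,0.295,0,0,0.06],[0.169,0.295,0,0,0.06],[0.169,0.295,-0.03,0,0.06],[0.169,0.295,-0.06,0,0.06],[0.169,0.295,-0.06,0,0.06]])

```text
t: 3.8
ee_pos: [0.6187, 0.1314, 0.1655]
tool_rot: [[0.951, -0.31, -0.009], [-0.31, -0.951, -0.002], [-0.008, 0.005, -1.0]]
force: [-1.4, -0.8, -0.6]
finger_gap: 0.0597
grip_force: 0.0
```

Run:
```python
from h import *
o=bot.get_obs(); print(o["t"],o["ee_pos"],o["force"])
for c in("scene","top"):
    p=bot.grab_frame(c); save(p,c+"1")
    for n in("board_knob","crank_knob","bolt_pin"):
        for r in bot.pinpoint(n,p)[:3]: print(c,n,np.round(r["xy"]),round(r["conf"],2),np.round(at_z(p,r["xy"],Z[n]),4))
i=cv2.imread("pics/scene1.png"); cv2.imwrite("pics/c2.png",cv2.resize(i[150:340,240:440],None,fx=3,fy=3))
```

```text
3.8 [0.61873056 0.13137585 0.16548819] [-1.39412884 -0.79579681 -0.55601618]
scene board_knob [384. 198.] 0.87 [0.3465 0.1476 0.076 ]
scene board_knob [225. 151.] 0.76 [ 0.2411 -0.2789  0.076 ]
scene board_knob [365. 283.] 0.71 [0.6205 0.1411 0.076 ]
scene crank_knob [285. 225.] 0.56 [ 0.4937 -0.0581  0.0875]
scene bolt_pin [209. 139.] 0.93 [ 0.1504 -0.3562  0.04  ]
scene bolt_pin [394. 181.] 0.87 [0.2339 0.163  0.04  ]
scene bolt_pin [311. 277.] 0.75 [0.5932 0.0202 0.04  ]
top board_knob [473. 365.] 0.9 [ 0.2165 -0.2874  0.076 ]
top board_knob [ 92. 319.] 0.86 [0.3161 0.5377 0.076 ]
top board_knob [265. 305.] 0.59 [0.3452 0.1622 0.076 ]
top crank_knob [372. 236.] 0.43 [ 0.4953 -0.0732  0.0875]
top bolt_pin [147. 299.] 0.72 [0.361 0.431 0.04 ]
top bolt_pin [267. 365.] 0.72 [0.2141 0.1595 0.04  ]
top bolt_pin [509. 407.] 0.56 [ 0.1216 -0.3723  0.04  ]
```

View pics/c2.png

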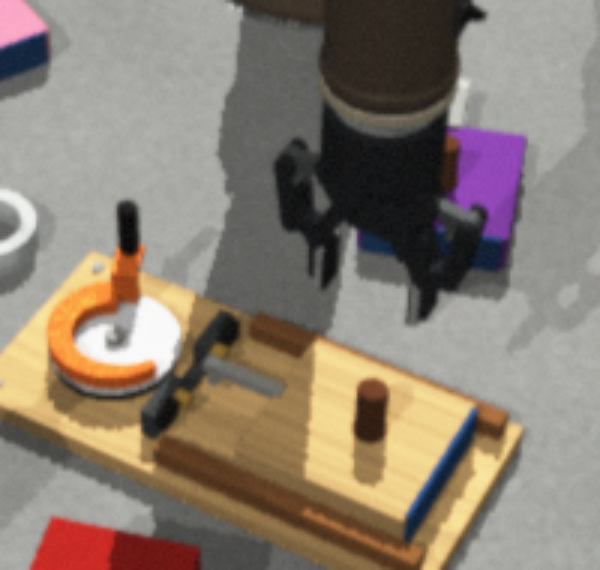

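The fingers straddle the post's line along the rails (post at about (370,410) in the crop). I descend partly to check the position.

>>> drive_tool(motion=[[0,0,0,0,0.06],[0,0,0,0,0.06],[0,0,-0.02,0,0.06],[0,0,-0.04,0,0.06],[0,0,-0.05,0,0.06],[0,0,-0.05,0,0.06],[0,0,-0.05,0,0.06]])

```text
t: 4.78
ee_pos: [0.6218, 0.1323, 0.1212]
tool_rot: [[0.951, -0.31, -0.001], [-0.31, -0.951, -0.0], [-0.001, 0.0, -1.0]]
force: [-0.9, -0.3, 0.0]
finger_gap: 0.0601
grip_force: 0.0
```

>>> drive_tool(motion=[[0.004,0.006,-0.02,0,0.06],[0.004,0.006,-0.04,0,0.06],[0.004,0.006,-0.058,0,0.06],[0.004,0.006,-0.058,0,0.06],[0.004,0.006,-0.058,0,0.02],[0.004,0.006,-0.058,0,0.015],[0.004,0.006,-0.058,0,0.015],[0.004,0.006,-0.058,0,0.015],[0.004,0.006,-0.058,0,0.015],[0.004,0.006,-0.058,0,0.015]], newtons=20)

```text
t: 5.62
ee_pos: [0.6272, 0.1386, 0.0653]
tool_rot: [[0.951, -0.311, 0.003], [-0.311, -0.951, 0.001], [0.003, -0.002, -1.0]]
force: [-1.1, 0.2, 7.0]
finger_gap: 0.0215
grip_force: 21.0
```

Run:
```python
from h import *
p=bot.grab_frame("scene"); save(p,"scene2"); i=cv2.imread("pics/scene2.png"); cv2.imwrite("pics/c3.png",cv2.resize(i[180:340,240:440],None,fx=3,fy=3))
print(bot.get_obs()["finger_gap"],[(np.round(r["xy"]),np.round(at_z(p,r["xy"],.04),4)) for r in bot.pinpoint("bolt_pin",p)[:3]])
```

```text
0.021207143372780696 [(array([206., 137.]), array([ 0.141 , -0.3691,  0.04  ])), (array([310., 274.]), array([0.5853, 0.0166, 0.04  ])), (array([505., 235.]), array([0.3777, 0.4341, 0.04  ]))]
```

View pics/c3.png

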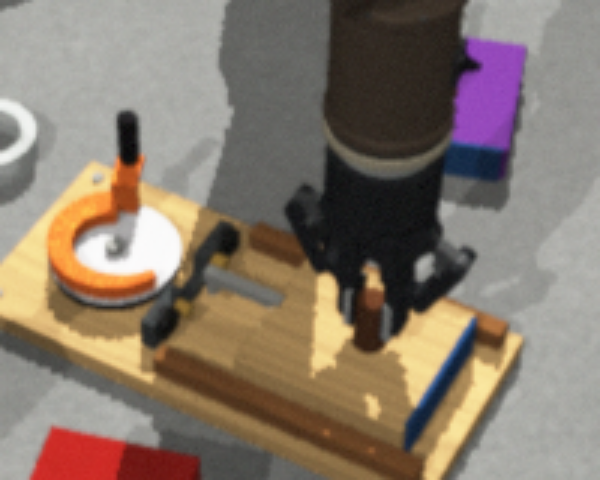

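The post is gripped between the pads. I push along the rails, with a small lift.

>>> drive_tool(motion=[[0,0,0.002,0,0.015],[-0.0015,-0.005,0.002,0,0.015],[-0.003,-0.01,0.002,0,0.015],[-0.005,-0.015,0.002,0,0.015],[-0.0065,-0.02,0.002,0,0.015],[-0.008,-0.025,0.002,0,0.015],[-0.0095,-0.03,0.002,0,0.015],[-0.011,-0.035,0.002,0,0.015],[-0.011,-0.035,0.002,0,0.015],[-0.011,-0.035,0.002,0,0.015]])

```text
t: 6.55
ee_pos: [0.6149, 0.1027, 0.0653]
tool_rot: [[0.95, -0.311, -0.0], [-0.311, -0.95, -0.0], [0.0, 0.0, -1.0]]
force: [-1.2, 0.8, -0.4]
finger_gap: 0.0215
grip_force: 20.4
```

Run:
```python
from h import *
p=bot.grab_frame("scene"); 
print(bot.get_obs()["force"],[(np.round(r["xy"]),np.round(at_z(p,r["xy"],.04),4)) for r in bot.pinpoint("bolt_pin",p)[:4]])
```

```text
[ 0.21311557 -0.0093495  -0.33949464] [(array([298., 268.]), array([ 0.5744, -0.0121,  0.04  ])), (array([501., 234.]), array([0.3786, 0.4261, 0.04  ])), (array([393., 181.]), array([0.2321, 0.1597, 0.04  ])), (array([208., 134.]), array([ 0.129, -0.367,  0.04 ]))]
```

>>> drive_tool(motion=[[-0.001,-0.003,0,0,0.015],[-0.002,-0.006,0,0,0.015],[-0.003,-0.009,0,0,0.015],[-0.003,-0.009,0,0,0.015],[-0.003,-0.009,0,0,0.015],[-0.003,-0.009,0,0,0.015]])

```text
t: 7.15
ee_pos: [0.6119, 0.0942, 0.0653]
tool_rot: [[0.951, -0.311, -0.0], [-0.311, -0.951, -0.0], [-0.0, 0.0, -1.0]]
force: [1.5, 0.6, -0.4]
finger_gap: 0.0213
grip_force: 20.5
```

>>> drive_tool(motion=[[-0.0006,-0.002,0,0,0.015],[-0.001,-0.003,0,0,0.015],[-0.001,-0.003,0,0,0.015],[-0.001,-0.003,0,0,0.015],[-0.001,-0.003,0,0,0.015]])

```text
t: 7.57
ee_pos: [0.611, 0.0912, 0.0653]
tool_rot: [[0.951, -0.311, -0.0], [-0.311, -0.951, -0.0], [0.0, 0.0, -1.0]]
force: [-0.5, -0.5, 0.2]
finger_gap: 0.0217
grip_force: 20.5
```

Run:
```python
from h import *
p=bot.grab_frame("scene"); o=bot.get_obs()
print(o["ee_pos"],o["force"],[(np.round(r["xy"]),np.round(at_z(p,r["xy"],.04),4)) for r in bot.pinpoint("bolt_pin",p)[:4]])
for n in ("board","board_knob","cam_axis","crank_knob"):
  print(n,[(np.round(at_z(p,r["xy"],Z[n]),4)) for r in bot.pinpoint(n,p)[:4]])
```

```text
[0.61095825 0.09129246 0.0653463 ] [-0.67358821  0.15801882 -0.25457904] [(array([391., 183.]), array([0.2424, 0.1545, 0.04  ])), (array([205., 138.]), array([ 0.1471, -0.3688,  0.04  ])), (array([502., 232.]), array([0.3713, 0.4271, 0.04  ])), (array([290., 266.]), array([ 0.5701, -0.0303,  0.04  ]))]
board [array([ 0.1714, -0.3303,  0.018 ]), array([0.2866, 0.1631, 0.018 ]), array([0.3514, 0.4821, 0.018 ]), array([0.5778, 0.0148, 0.018 ])]
board_knob [array([0.6104, 0.0937, 0.076 ]), array([ 0.2258, -0.2749,  0.076 ]), array([0.3252, 0.5512, 0.076 ]), array([0.346 , 0.1444, 0.076 ])]
cam_axis [array([ 0.5548, -0.0578,  0.04  ])]
crank_knob [array([ 0.4857, -0.0582,  0.0875])]
```

>>> drive_tool(motion=[[-0.0006,-0.002,0,0,0.015],[-0.001,-0.003,0,0,0.015],[-0.001,-0.003,0,0,0.015],[-0.001,-0.003,0,0,0.015],[-0.001,-0.003,0,0,0.015]])

```text
t: 8.28
ee_pos: [0.61, 0.0881, 0.0653]
tool_rot: [[0.951, -0.311, 0.0], [-0.311, -0.951, -0.0], [0.0, 0.0, -1.0]]
force: [0.4, -0.2, -0.9]
finger_gap: 0.0213
grip_force: 20.5
```

>>> drive_tool(motion=[[-0.0003,-0.001,0,0,0.015],[-0.0006,-0.002,0,0,0.015],[-0.0006,-0.002,0,0,0.015],[-0.0006,-0.002,0,0,0.015],[-0.0006,-0.002,0,0,0.015]])

```text
t: 8.7
ee_pos: [0.6094, 0.0864, 0.0653]
tool_rot: [[0.951, -0.31, 0.0], [-0.31, -0.951, 0.0], [0.0, -0.0, -1.0]]
force: [0.8, 0.3, -0.3]
finger_gap: 0.0213
grip_force: 20.4
```

Run:
```python
from h import *
for c in ("scene","top"):
  p=bot.grab_frame(c); save(p,c+"3"); o=bot.get_obs()
  print(o["ee_pos"],o["force"],[(np.round(r["xy"]),np.round(at_z(p,r["xy"],.04),4)) for r in bot.pinpoint("bolt_pin",p)[:4]])
i=cv2.imread("pics/scene3.png"); cv2.imwrite("pics/c4.png",cv2.resize(i[200:300,240:380],None,fx=5,fy=5,interpolation=cv2.INTER_CUBIC))
```

```text
[0.60937129 0.08642321 0.06532968] [-0.09448552  0.6824488  -1.35666569] [(array([207., 137.]), array([ 0.1441, -0.3655,  0.04  ])), (array([392., 181.]), array([0.2347, 0.1567, 0.04  ])), (array([290., 264.]), array([ 0.5636, -0.0333,  0.04  ])), (array([500., 234.]), array([0.376 , 0.4223, 0.04  ]))]
[0.60938746 0.08645699 0.06532973] [ 0.77984167  1.17464494 -0.13158047] [(array([150., 298.]), array([0.3621, 0.4242, 0.04  ])), (array([267., 363.]), array([0.218, 0.16 , 0.04 ])), (array([509., 406.]), array([ 0.1235, -0.3735,  0.04  ]))]
```

View pics/c4.png

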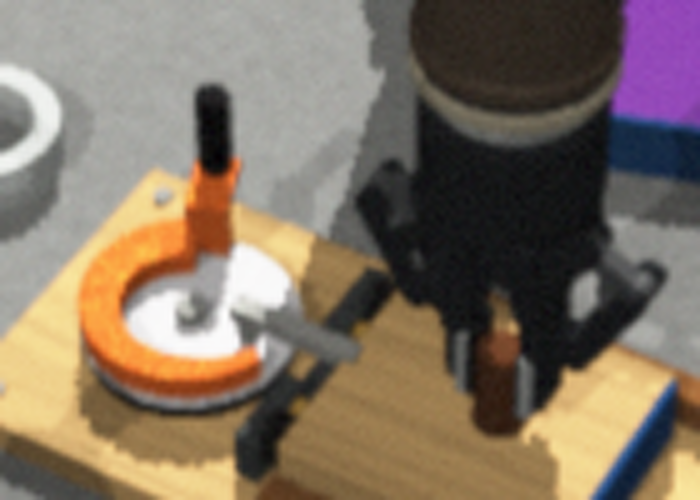

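The bolt end at about (245,315) is in the mouth, with the board edge near the stops. Two more small steps, to feel the plungers.

>>> drive_tool(motion=[[-0.0003,-0.001,0,0,0.015],[-0.0006,-0.002,0,0,0.015],[-0.0006,-0.002,0,0,0.015],[-0.0006,-0.002,0,0,0.015],[-0.0006,-0.002,0,0,0.015]])

```text
t: 9.32
ee_pos: [0.6088, 0.0847, 0.0653]
tool_rot: [[0.951, -0.31, 0.0], [-0.31, -0.951, 0.0], [0.0, -0.0, -1.0]]
force: [0.6, 3.0, -1.4]
finger_gap: 0.0211
grip_force: 20.4
```

Run:
```python
from h import *
o=bot.get_obs(); print(o["force"],o["ee_pos"])
```

```text
[ 0.57562951  3.03452247 -1.42638043] [0.60879241 0.08465082 0.06532963]
```

Plungers felt (3 N), so the pin is in. I release, rise, and move above the crank knob at about (0.4955,-0.065).

>>> drive_tool(motion=[[0,0,0,0,0.05],[0,0,0,0,0.06],[0,0,0.01,0,0.06],[0,0,0.04,0,0.06],[0,0,0.08,0,0.06],[0,0,0.095,0,0.06],[-0.025,-0.033,0.095,7,0.06],[-0.05,-0.066,0.095,14,0.06],[-0.075,-0.099,0.095,21,0.06],[-0.1,-0.132,0.095,21,0.06],[-0.113,-0.15,0.095,21,0.06],[-0.113,-0.15,0.095,21,0.06]])

```text
t: 10.32
ee_pos: [0.4924, -0.0715, 0.1609]
tool_rot: [[0.999, 0.044, -0.002], [0.044, -0.999, -0.003], [-0.002, 0.003, -1.0]]
force: [-0.4, -0.7, 0.4]
finger_gap: 0.0599
grip_force: 0.0
```

Run:
```python
from h import *
for c in ("scene","top"):
  p=bot.grab_frame(c); save(p,c+"4"); o=bot.get_obs()
  for n in("bolt_pin","board_knob","crank_knob"):print(n,[(np.round(r["xy"]),np.round(at_z(p,r["xy"],Z[n]),4)) for r in bot.pinpoint(n,p)[:4]])
print(o["t"],o["ee_pos"],o["force"])
i=cv2.imread("pics/scene4.png"); cv2.imwrite("pics/c5.png",cv2.resize(i[150:310,220:420],None,fx=4,fy=4,interpolation=cv2.INTER_CUBIC)[:600])
```

```text
bolt_pin [(array([392., 181.]), array([0.2332, 0.1563, 0.04  ])), (array([290., 266.]), array([ 0.5701, -0.0303,  0.04  ])), (array([501., 236.]), array([0.3828, 0.4252, 0.04  ])), (array([209., 136.]), array([ 0.139 , -0.3614,  0.04  ]))]
board_knob [(array([556., 214.]), array([0.3223, 0.5427, 0.076 ])), (array([226., 148.]), array([ 0.2289, -0.2797,  0.076 ])), (array([341., 275.]), array([0.6062, 0.0875, 0.076 ])), (array([284., 222.]), array([ 0.473 , -0.0679,  0.076 ]))]
crank_knob [(array([282., 225.]), array([ 0.4954, -0.0651,  0.0875]))]
bolt_pin [(array([149., 298.]), array([0.3619, 0.4272, 0.04  ])), (array([350., 204.]), array([ 0.5776, -0.028 ,  0.04  ])), (array([269., 364.]), array([0.2167, 0.1549, 0.04  ])), (array([506., 405.]), array([ 0.1267, -0.3664,  0.04  ]))]
board_knob [(array([265., 306.]), array([0.3435, 0.1624, 0.076 ])), (array([ 89., 325.]), array([0.3041, 0.5436, 0.076 ])), (array([298., 188.]), array([0.6077, 0.0898, 0.076 ]))]
crank_knob [(array([332., 204.]), array([0.567 , 0.0139, 0.0875])), (array([176., 175.]), array([0.6345, 0.3623, 0.0875]))]
10.5667 [ 0.49662804 -0.0645011   0.16078936] [0.43982949 0.79765628 0.37429863]
```

View pics/c5.png

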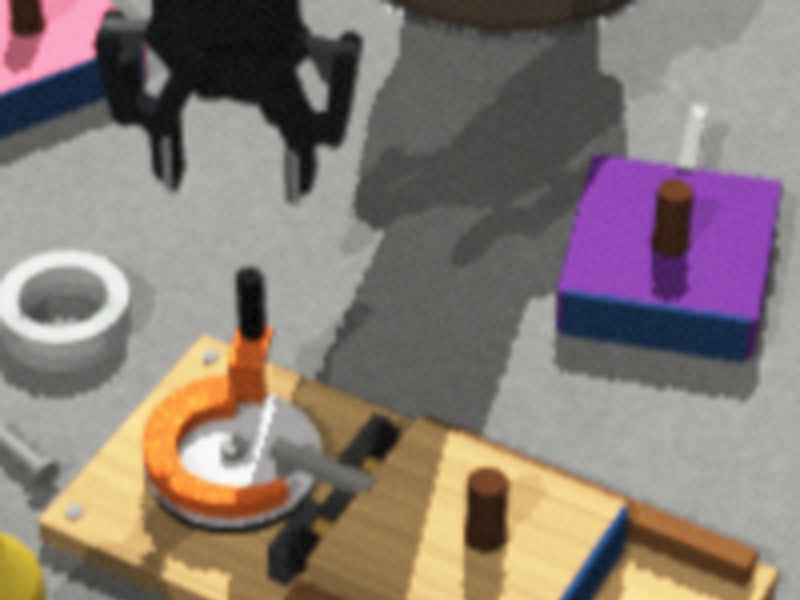

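The gripper is above the knob (fingers at (170,160) and (300,170), knob at (250,300) in the crop). Board and bolt stayed in the mouth. I descend and close on the knob.

>>> drive_tool(motion=[[-0.001,0,-0.02,0,0.06],[-0.001,0,-0.04,0,0.06],[-0.001,0,-0.06,0,0.06],[-0.001,0,-0.08,0,0.06],[-0.001,0,-0.086,0,0.06],[-0.001,0,-0.086,0,0.06],[-0.001,0,-0.086,0,0.04],[-0.001,0,-0.086,0,0.03],[-0.001,0,-0.086,0,0.02],[-0.001,0,-0.086,0,0.012],[-0.001,0,-0.086,0,0.012],[-0.001,0,-0.086,0,0.012]], newtons=20)

```text
t: 11.72
ee_pos: [0.4955, -0.0658, 0.0753]
tool_rot: [[0.999, 0.051, 0.002], [0.051, -0.999, -0.0], [0.002, 0.0, -1.0]]
force: [-0.4, -0.6, 7.0]
finger_gap: 0.0156
grip_force: 21.0
```

Run:
```python
from h import *
o=bot.get_obs(); print(o["force"],o["ee_pos"],o["finger_gap"],o["grip_force"])
p=bot.grab_frame("scene"); save(p,"scene5")
i=cv2.imread("pics/scene5.png"); cv2.imwrite("pics/c6.png",cv2.resize(i[170:290,230:370],None,fx=5,fy=5,interpolation=cv2.INTER_CUBIC))
```

```text
[-0.40167567 -0.60766505  6.97786478] [ 0.49546062 -0.0657542   0.07530973] 0.015572442862816296 20.99476397037506
```

View pics/c6.png

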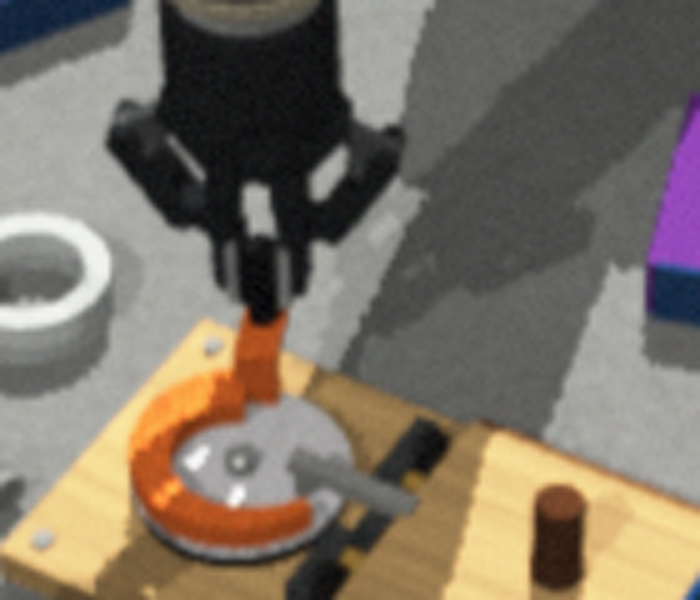

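The knob is between the pads at (0.4955,-0.0658), 183.4° about the axis. I compute the arc table.

Run:
```python
import numpy as np
def P(d): a=np.radians(183.4+d); return .065*np.array([np.cos(a),np.sin(a)])
for s,e,st in((0,60,5),(60,100,5)):
    print(s,[[*np.round(P(d)-P(s),4).tolist(),0,d-s,.022] for d in range(s+st,e+1,st)])
for d in range(90,231,5): print(d,np.round(P(d)-P(0)+[.4955,-.0658],4).tolist())
```

```text
0 [[0.0006, -0.0056, 0, 5, 0.022], [0.0017, -0.0112, 0, 10, 0.022], [0.0032, -0.0167, 0, 15, 0.022], [0.0052, -0.022, 0, 20, 0.022], [0.0077, -0.0271, 0, 25, 0.022], [0.0106, -0.0319, 0, 30, 0.022], [0.0139, -0.0365, 0, 35, 0.022], [0.0177, -0.0408, 0, 40, 0.022], [0.0217, -0.0448, 0, 45, 0.022], [0.0261, -0.0483, 0, 50, 0.022], [0.0308, -0.0515, 0, 55, 0.022], [0.0358, -0.0543, 0, 60, 0.022]]
60 [[0.0052, -0.0023, 0, 5, 0.022], [0.0105, -0.0042, 0, 10, 0.022], [0.016, -0.0056, 0, 15, 0.022], [0.0216, -0.0064, 0, 20, 0.022], [0.0273, -0.0069, 0, 25, 0.022], [0.033, -0.0068, 0, 30, 0.022], [0.0386, -0.0062, 0, 35, 0.022], [0.0442, -0.0051, 0, 40, 0.022]]
90 [0.5642, -0.1268]
95 [0.5699, -0.1262]
100 [0.5754, -0.1252]
105 [0.5809, -0.1236]
110 [0.5862, -0.1216]
115 [0.5913, -0.1191]
120 [0.5962, -0.1162]
125 [0.6008, -0.1129]
130 [0.605, -0.1092]
135 [0.609, -0.1051]
140 [0.6126, -0.1007]
145 [0.6157, -0.096]
150 [0.6185, -0.091]
155 [0.6208, -0.0859]
160 [0.6227, -0.0805]
165 [0.6241, -0.075]
170 [0.625, -0.0694]
175 [0.6254, -0.0638]
180 [0.6253, -0.0581]
185 [0.6247, -0.0524]
190 [0.6236, -0.0469]
195 [0.6221, -0.0414]
200 [0.62, -0.0361]
205 [0.6176, -0.031]
210 [0.6147, -0.0262]
215 [0.6113, -0.0216]
220 [0.6076, -0.0173]
225 [0.6035, -0.0133]
230 [0.5991, -0.0098]
```

>>> drive_tool(motion=[[0,0,0.002,0,0.022],[0,0,0.002,0,0.022],[0.0006,-0.0056,0.002,5,0.022],[0.0017,-0.0112,0.002,10,0.022],[0.0032,-0.0167,0.002,15,0.022],[0.0052,-0.022,0.002,20,0.022],[0.0077,-0.0271,0.002,25,0.022],[0.0106,-0.0319,0.002,30,0.022],[0.0139,-0.0365,0.002,35,0.022],[0.0177,-0.0408,0.002,40,0.022],[0.0177,-0.0408,0.002,40,0.022],[0.0177,-0.0408,0.002,40,0.022]])

```text
t: 12.77
ee_pos: [0.5123, -0.1067, 0.0761]
tool_rot: [[0.735, 0.678, -0.0], [0.678, -0.735, 0.0], [0.0, -0.0, -1.0]]
force: [-0.5, 1.3, -0.6]
finger_gap: 0.0221
grip_force: 0.0
```

```bash
cat > f.py <<'E'
from h import *
o=bot.get_obs(); e=o["ee_pos"]-[.5604,-.0619,0]; a=np.arctan2(e[1],e[0]); t=np.array([-np.sin(a),np.cos(a)]); n=np.array([np.cos(a),np.sin(a)])
d=(np.degrees(a)-183.4)%360
print("t",o["t"],"d",round(d,1),"r",np.hypot(*e[:2]).round(4),"tang",-(o["force"][:2]@t).round(2),"rad",(o["force"][:2]@n).round(2),"yaw-d",round((np.degrees(np.arctan2(o["tool_rot"][1,1],o["tool_rot"][0,1]))+87.1-d+180)%360-180,1),"gap",o["finger_gap"],"ee",o["ee_pos"].round(4),"grip",o["grip_force"])
E
python3 f.py
python3 - <<'E'
from h import *
p=bot.grab_frame("scene"); print([(np.round(r["xy"]),np.round(at_z(p,r["xy"],.0875),4)) for r in bot.pinpoint("crank_knob",p)[:2]])
E
```

```text
t 12.7667 d 39.6 r 0.0658 tang 1.28 rad -0.48 yaw-d 0.2 gap 0.0220594684388465 ee [ 0.5123 -0.1067  0.0761] grip 0.0
[(array([263., 228.]), array([ 0.5117, -0.1059,  0.0875])), (array([311., 280.]), array([0.6438, 0.0308, 0.0875]))]
```

>>> drive_tool(motion=[[0.004,-0.004,0,5,0.022],[0.0084,-0.0075,0,10,0.022],[0.0131,-0.0107,0,15,0.022],[0.0181,-0.0135,0,20,0.022],[0.0233,-0.0158,0,25,0.022],[0.0286,-0.0177,0,30,0.022],[0.0341,-0.0191,0,35,0.022],[0.0397,-0.0199,0,40,0.022],[0.0397,-0.0199,0,40,0.022],[0.0397,-0.0199,0,40,0.022]])

```text
t: 13.7
ee_pos: [0.552, -0.126, 0.0761]
tool_rot: [[0.127, 0.992, -0.0], [0.992, -0.127, 0.0], [0.0, -0.0, -1.0]]
force: [0.2, -0.6, -0.3]
finger_gap: 0.0221
grip_force: 0.0
```

```bash
python3 f.py;python3 - <<'E'
from h import *
p=bot.grab_frame("scene"); print([(np.round(r["xy"]),np.round(at_z(p,r["xy"],.0875),4)) for r in bot.pinpoint("crank_knob",p)[:2]])
E
```

```text
t 13.7 d 79.1 r 0.0647 tang -0.24 rad 0.57 yaw-d 0.7 gap 0.02213331014529801 ee [ 0.552  -0.126   0.0761] grip 0.0
[(array([250., 239.]), array([ 0.5508, -0.1233,  0.0875]))]
```

>>> drive_tool(motion=[[0.0057,-0.0005,0,5,0.022],[0.0113,-0.0003,0,10,0.022],[0.017,0.0003,0,15,0.022],[0.0225,0.0013,0,20,0.022],[0.0225,0.0013,0,20,0.022],[0.0225,0.0013,0,20,0.022]])

```text
t: 14.3
ee_pos: [0.5745, -0.1249, 0.0762]
tool_rot: [[-0.22, 0.976, 0.0], [0.976, 0.22, 0.0], [0.0, 0.0, -1.0]]
force: [0.4, 0.5, 0.6]
finger_gap: 0.0224
grip_force: 0.0
```

```bash
python3 f.py
```

```text
t 14.3 d 99.2 r 0.0645 tang -0.45 rad -0.39 yaw-d 0.6 gap 0.022381116542437317 ee [ 0.5745 -0.1249  0.0762] grip 0.0
```

>>> drive_tool(motion=[[0.0028,0.0007,0,2.5,0.022],[0.0055,0.0016,0,5,0.022],[0.0055,0.0016,0,5,0.022],[0.0055,0.0016,0,5,0.022]])

```text
t: 14.63
ee_pos: [0.5798, -0.1235, 0.0763]
tool_rot: [[-0.304, 0.953, -0.0], [0.953, 0.304, -0.0], [-0.0, -0.0, -1.0]]
force: [0.4, -1.1, -0.1]
finger_gap: 0.0221
grip_force: 0.3
```

```bash
python3 f.py
```

```text
t 14.6333 d 104.1 r 0.0646 tang -0.1 rad 1.17 yaw-d 0.7 gap 0.02210662789445314 ee [ 0.5798 -0.1235  0.0763] grip 0.2506569027900696
```

```bash
cat > g.py <<'E'
from h import *
F=[]
for k in range(10):
    p=bot.grab_frame("scene" if k else "top"); o=bot.get_obs()
    if k in(0,9): print([(np.round(r["xy"]),round(r["conf"],2),np.round(at_z(p,r["xy"],.0875),4)) for r in bot.pinpoint("crank_knob",p)[:2]])
    e=o["ee_pos"]-[.5604,-.0619,0]; a=np.arctan2(e[1],e[0])
    F.append([o["force"][:2]@[np.sin(a),-np.cos(a)],o["force"][:2]@[np.cos(a),np.sin(a)],o["grip_force"]])
F=np.array(F); print("mean tang,rad,grip",F.mean(0).round(2),"std",F.std(0).round(2)); save(p,"last")
E
python3 g.py; python3 f.py
```

```text
[]
[]
mean tang,rad,grip [ 1.41 -0.08  0.6 ] std [0.41 0.53 0.14]
t 15.2333 d 104.3 r 0.0648 tang 1.73 rad -0.29 yaw-d 0.7 gap 0.02209943378826927 ee [ 0.5801 -0.1236  0.0763] grip 0.7209557667374611
```

>>> drive_tool(motion=[[0.0027,0.0009,0,2.5,0.022],[0.0053,0.002,0,5,0.022],[0.0079,0.0032,0,7.5,0.022],[0.0104,0.0045,0,10,0.022],[0.0104,0.0045,0,10,0.022],[0.0104,0.0045,0,10,0.022]])

```text
t: 15.73
ee_pos: [0.5909, -0.1188, 0.0764]
tool_rot: [[-0.467, 0.884, 0.001], [0.884, 0.467, 0.001], [0.0, 0.001, -1.0]]
force: [0.4, -0.4, 0.3]
finger_gap: 0.0219
grip_force: 0.0
```

```bash
python3 g.py; python3 f.py
```

```text
[(array([336., 202.]), 0.36, array([0.5708, 0.0066, 0.0875]))]
[]
mean tang,rad,grip [-0.02 -0.14  0.  ] std [0.56 0.59 0.  ]
t 16.3333 d 114.4 r 0.0646 tang -0.78 rad -0.59 yaw-d 0.6 gap 0.022027959299874382 ee [ 0.5906 -0.119   0.0763] grip 0.0
```

>>> drive_tool(motion=[[0.0025,0.0014,0,2.5,0.022],[0.0049,0.0029,0,5,0.022],[0.0072,0.0045,0,7.5,0.022],[0.0095,0.0062,0,10,0.022],[0.0095,0.0062,0,10,0.022],[0.0095,0.0062,0,10,0.022]])

```text
t: 16.83
ee_pos: [0.6, -0.1128, 0.0762]
tool_rot: [[-0.613, 0.79, 0.0], [0.79, 0.613, 0.0], [0.0, 0.0, -1.0]]
force: [0.8, -0.6, 0.3]
finger_gap: 0.0217
grip_force: 0.0
```

```bash
python3 g.py; python3 f.py; python3 -c "
import cv2;i=cv2.imread('pics/last.png'); cv2.imwrite('pics/c7.png',cv2.resize(i[170:310,200:370],None,fx=4,fy=4,interpolation=cv2.INTER_CUBIC))"
```

```text
[]
[(array([290., 265.]), 0.66, array([ 0.6107, -0.0214,  0.0875])), (array([248., 251.]), 0.42, array([ 0.5886, -0.1172,  0.0875]))]
mean tang,rad,grip [-0.01  0.07  0.  ] std [0.4  0.45 0.  ]
t 17.4333 d 124.5 r 0.0645 tang -0.89 rad 0.44 yaw-d 0.5 gap 0.021947209565014697 ee [ 0.6001 -0.1128  0.0763] grip 0.0
```

View pics/c7.png

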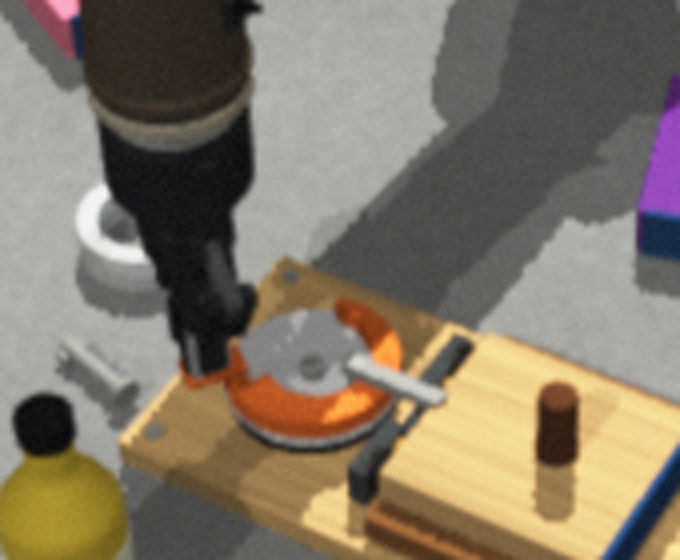

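The crank arm is at the gripper (about (205,370)) and the hook is wrapping around the pin. I continue slowly, reading the force while moving.

>>> drive_tool(motion=[[0.0021,0.0018,0,2.5,0.019],[0.0042,0.0037,0,5,0.019]])

```text
t: 17.6
ee_pos: [0.6039, -0.1099, 0.0763]
tool_rot: [[-0.682, 0.732, -0.001], [0.732, 0.682, -0.001], [-0.0, -0.001, -1.0]]
force: [-1.9, -2.0, 1.7]
finger_gap: 0.0192
grip_force: 1.0
```

>>> drive_tool(motion=[[0.002,0.002,0,2.5,0.019],[0.004,0.0041,0,5,0.019]])

```text
t: 17.77
ee_pos: [0.608, -0.1058, 0.0763]
tool_rot: [[-0.743, 0.669, -0.001], [0.669, 0.743, -0.001], [-0.0, -0.001, -1.0]]
force: [-1.4, -2.0, 1.0]
finger_gap: 0.019
grip_force: 1.1
```

```bash
python3 f.py; python3 g.py; python3 f.py
```

```text
t 17.7667 d 134.0 r 0.0647 tang 2.45 rad 0.31 yaw-d 1.1 gap 0.018975121851261142 ee [ 0.608  -0.1058  0.0763] grip 1.0555033385753632
[]
[]
mean tang,rad,grip [0.4  0.08 0.24] std [0.62 0.44 0.21]
t 18.3667 d 134.5 r 0.0644 tang 0.17 rad 0.07 yaw-d 0.5 gap 0.019217138187741366 ee [ 0.6082 -0.105   0.0763] grip 0.22090420592576265
```

>>> drive_tool(motion=[[0.0018,0.0022,0,2.5,0.019],[0.0036,0.0044,0,5,0.019]])

```text
t: 18.53
ee_pos: [0.6115, -0.1013, 0.0763]
tool_rot: [[-0.798, 0.602, -0.001], [0.602, 0.798, -0.001], [-0.0, -0.001, -1.0]]
force: [-1.4, -0.6, 1.2]
finger_gap: 0.019
grip_force: 1.1
```

>>> drive_tool(motion=[[0.0016,0.0023,0,2.5,0.019],[0.0031,0.0047,0,5,0.019]])

```text
t: 18.7
ee_pos: [0.6147, -0.0967, 0.0763]
tool_rot: [[-0.848, 0.53, -0.001], [0.53, 0.848, -0.001], [-0.0, -0.001, -1.0]]
force: [-1.3, -2.6, 0.8]
finger_gap: 0.0188
grip_force: 1.4
```

>>> drive_tool(motion=[[0.0014,0.0025,0,2.5,0.019],[0.0028,0.005,0,5,0.019]])

```text
t: 18.87
ee_pos: [0.6174, -0.0923, 0.0762]
tool_rot: [[-0.891, 0.454, -0.001], [0.454, 0.891, -0.002], [-0.0, -0.002, -1.0]]
force: [-2.0, -4.2, 2.6]
finger_gap: 0.019
grip_force: 2.2
```

```bash
python3 f.py
```

```text
t 18.8667 d 148.6 r 0.0646 tang 4.68 rad 0.21 yaw-d 1.5 gap 0.01895110483082753 ee [ 0.6174 -0.0923  0.0762] grip 2.227179855108261
```

```bash
python3 g.py; python3 f.py
```

```text
[(array([336., 204.]), 0.32, array([0.5683, 0.0059, 0.0875]))]
[(array([280., 369.]), 0.62, array([0.8639, 0.0194, 0.0875])), (array([258., 263.]), 0.51, array([ 0.6188, -0.089 ,  0.0875]))]
mean tang,rad,grip [2.71 0.45 1.42] std [0.62 0.63 0.14]
t 19.4667 d 149.5 r 0.0643 tang 3.81 rad 1.48 yaw-d 0.5 gap 0.019349466894200577 ee [ 0.6177 -0.0912  0.0763] grip 1.715531274676323
```

Getting firm. I go on with 1° per row.

>>> drive_tool(motion=[[0.0005,0.001,0,1,0.019],[0.001,0.002,0,2,0.019],[0.0015,0.003,0,3,0.019]])

```text
t: 19.72
ee_pos: [0.619, -0.0885, 0.0763]
tool_rot: [[-0.913, 0.407, -0.001], [0.407, 0.913, -0.001], [0.0, -0.001, -1.0]]
force: [-2.3, -5.5, 1.8]
finger_gap: 0.0186
grip_force: 2.9
```

```bash
python3 f.py; python3 g.py; python3 f.py
```

```text
t 19.7167 d 152.2 r 0.0644 tang 5.99 rad 0.16 yaw-d 0.9 gap 0.01860462640116011 ee [ 0.619  -0.0885  0.0763] grip 2.858443558216095
[(array([334., 205.]), 0.74, array([0.5656, 0.0088, 0.0875]))]
[(array([258., 264.]), 0.48, array([ 0.621 , -0.0882,  0.0875]))]
mean tang,rad,grip [4.98 0.01 2.47] std [0.71 0.54 0.06]
t 20.3167 d 152.6 r 0.0644 tang 5.59 rad 0.37 yaw-d 0.4 gap 0.01867388584420162 ee [ 0.6192 -0.0881  0.0763] grip 2.5328314304351807
```

It holds at about 5 N, which is snug. I let go and rise.

>>> drive_tool(motion=[[0,0,0,0,0.04],[0,0,0,0,0.05],[0,0,0,0,0.05],[0,0,0.03,0,0.05],[0,0,0.06,0,0.05],[0,0,0.1,0,0.05],[0,0,0.13,0,0.05],[-0.04,-0.02,0.13,0,0.05],[-0.08,-0.04,0.13,0,0.05],[-0.12,-0.06,0.13,0,0.05],[-0.12,-0.06,0.13,0,0.05],[-0.12,-0.06,0.13,0,0.05]])

```text
t: 21.32
ee_pos: [0.4967, -0.1501, 0.2062]
tool_rot: [[-0.912, 0.411, -0.001], [0.411, 0.911, -0.002], [0.001, -0.002, -1.0]]
force: [0.5, 0.1, 0.3]
finger_gap: 0.0498
grip_force: 0.0
```

Run:
```python
from h import *
for c in ("scene","top"):
  p=bot.grab_frame(c); save(p,c+"9")
  for n in("bolt_pin","crank_knob","board_knob","spare_bolt","lotion"):print(c,n,[(np.round(r["xy"]),np.round(at_z(p,r["xy"],Z.get(n,0)),4)) for r in bot.pinpoint(n,p)[:4]])
o=bot.get_obs();print(o["force"],o["ee_pos"])
i=cv2.imread("pics/scene9.png"); cv2.imwrite("pics/c9.png",cv2.resize(i[180:310,210:370],None,fx=4,fy=4,interpolation=cv2.INTER_CUBIC))
```

```text
scene bolt_pin [(array([502., 236.]), array([0.3831, 0.4275, 0.04  ])), (array([392., 180.]), array([0.2285, 0.1573, 0.04  ])), (array([207., 136.]), array([ 0.1351, -0.3664,  0.04  ])), (array([289., 263.]), array([ 0.5618, -0.0365,  0.04  ]))]
scene crank_knob [(array([259., 262.]), array([ 0.6138, -0.0864,  0.0875]))]
scene board_knob [(array([384., 199.]), array([0.3489, 0.1467, 0.076 ])), (array([341., 273.]), array([0.6029, 0.0865, 0.076 ])), (array([556., 214.]), array([0.3252, 0.542 , 0.076 ])), (array([226., 149.]), array([ 0.2314, -0.2787,  0.076 ]))]
scene spare_bolt [(array([219., 264.]), array([ 0.5603, -0.2023,  0.    ])), (array([257., 261.]), array([ 0.5344, -0.1191,  0.    ]))]
scene lotion [(array([220., 326.]), array([ 0.7318, -0.1463,  0.    ]))]
top bolt_pin [(array([507., 406.]), array([ 0.1248, -0.3694,  0.04  ])), (array([151., 301.]), array([0.3551, 0.4224, 0.04  ])), (array([354., 209.]), array([ 0.5647, -0.0366,  0.04  ])), (array([266., 364.]), array([0.2152, 0.1624, 0.04  ]))]
top crank_knob [(array([382., 179.]), array([ 0.6243, -0.0985,  0.0875]))]
top board_knob [(array([301., 188.]), array([0.6068, 0.0833, 0.076 ])), (array([266., 304.]), array([0.3484, 0.1596, 0.076 ])), (array([472., 369.]), array([ 0.2081, -0.2857,  0.076 ])), (array([178., 177.]), array([0.6324, 0.362 , 0.076 ]))]
top spare_bolt []
top lotion [(array([397., 143.]), array([ 0.7337, -0.1471, -0.    ])), (array([338., 116.]), array([ 0.8033, -0.0048,  0.    ])), (array([302., 189.]), array([0.6205, 0.0842, 0.    ]))]
[-0.42862484 -0.75781139 -0.88569736] [ 0.49949129 -0.14751496  0.20621793]
```

View pics/c9.png

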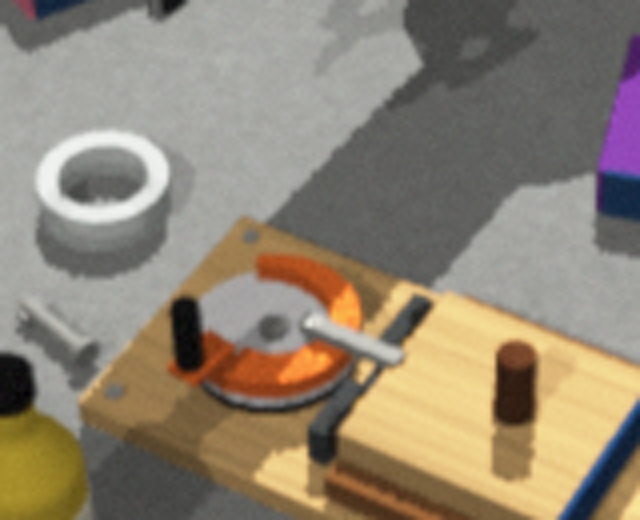

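The hook wraps the pin (bolt end at about (315,325)), the board edge is at the stops, the robot is clear, and the neighbours are unmoved. I hand in.

```bash
python3 -c "
from station import bot
print(bot.close_job())"
```

```text
the job is handed in; nothing more can be done
None
```

I handed the job in at about 21 s with the board drawn up to the rubber stops: the crank went firm at about 5 N, the pin sits roughly 25 mm from the cam axis, the gripper is clear and I saw no neighbouring object moved; the hand-in call reported no verdict.

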